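Gate two ferrite ring cores into the tray's counting track and bolt them in

ROBOT

A 7-joint arm with a two-finger parallel gripper is mounted at the origin on a cart in front of the work surface, level with it; the furniture and walls round the work are solid. World frame = base frame: x ahead of the robot, y to its left, z up, the work surface at z = 0. Lengths are in m, angles in rad, forces in N, time in s.
With the tool pointing down it reaches from about 0.425 to 0.925 m from the base axis. Payload 6.8 kg.
Tool frame: the origin (TCP) lies midway between the tips of the shut fingers; the grasp point (between the pads) lies 19 mm behind it (r.grip_point_offset is the distance from the TCP to the grasp point, in m); z points along the fingers, y is the direction in which the jaws open and shut (so a half turn about z gives the same grasp; the last joint's range is limited). The gripper opens to 85 mm and grips with 20 to 120 N. Pads are 22 mm wide; open, the fingers measure 114 mm over their backs; the gripper's body (76 mm by 85 mm) begins 54 mm behind the grasp point. The pads swing forward as they close: fully open they stand 13 mm farther back than shut.
Start: joints at [-1.447, 0.477, 0.022, 1.555, -0.011, 1.109, -0.083], TCP at [0.155, 0.657, 0.231] pointing down, gripper open.
Joint ranges: [-2.96, 2.96], [-0.34, 2.1], [-1.41, 1.46], [0.24, 2.44], [-1.37, 4.51], [0.17, 1.92], [-2.96, 2.96]. Speed limits (rad/s): [2.39, 2.39, 3.14, 3.14, 3.14, 3.14, 3.14].

INTERFACE

Orientations are given as a rotation vector (axis times angle).
In Python, from bench import r, grab_frame, camera_params gives the robot as it stands.
- The arm moves only by the tool carry_out, never from a script. Its argument "motion" is text: rows parted by semicolons, each of 5 numbers parted by spaces: the closure, from 0 (fully open) to 1 (shut), then the shift along the tool's x, y, z in mm, then the turn about the tool's z in rad. In form: fingers dx dy dz twist; .... A call has exactly 8 rows; each row shifts and turns the commanded pose from where the row before left it, along the tool's axes as they then stand; what a row does not reach is not made up. A row lasts 1/8 s, in which the tool goes at most 62.5 mm and 10.7 degrees, less where a joint would pass 70% of its speed; a pose out of reach is approached as far as the arm can. A call with a gripper value outside its range is refused whole. The fingers move at their own pace and stop on an object; "newtons" is the grip in N (left out, the last holds). Time passes only in rows, so rows that do not move let the fingers close, or fill a call up. It gives the time, the measured TCP pose, the force and the opening at its end, in the units of the state.
- r.get_obs(): the state, without advancing time (a new reading comes with each control period).
- grab_frame(name): name is "scene" or "top" or "wrist"; returns the picture (400x640x3 uint8, red, green, blue); there is no depth.
- camera_params(name): a dict with "fx", "fy", "cx", "cy" (pixels), "eye" and "attitude" of the camera in the world. Camera axes: x right, y down, z forward; pixel columns grow to the right and rows downward; lengths in m; the calibration is good to about 2 mm. The wrist camera is an equidistant fisheye: a pixel r from the principal point sees the ray r / f radians off the axis. A picture is of the moment at which its call begins: read the wrist's pose just before it. camera_params takes no time and is no camera call; for the wrist camera it gives the pose at the moment of the call.
- r.hand_in(): hands the job in, once; it reports no verdict.
The state is a dict: "clock": time; "joints": joint angles; "qvel": joint speeds; "tau": joint torques, N m; "tcp_pos": TCP position; "orientation": TCP orientation; "contact_force": force on the tool from outside, world axes, zero at the start; "moment": the same for the moment, N m; "grip_width": finger opening in m.
Only numpy, scipy, OpenCV 4.12 (cv2) and the standard library are available. Lean on these libraries where they do the work, as an engineer would, in place of code of your own. Each camera call takes 0.05 s, during which the arm holds its last target.

TASK

Make up a choke set on the core sorting tray: with the fingertips sweep the two small ring cores, one after the other, through the gate and along the track until they sit in a row fully home against the end stop, then push the bolt's knob until the bolt is fully shut behind them. Slide the cores only, never lift or tip them; the large core stays in the pan, and the things round the tray stay as they are.

Things in the scene. Friction and masses are not known exactly. Their poses are not given: they have to be found in the camera images.
- tray: flat grey sorting tray, fixed, 220 (its x) x 184 mm. Origin: centre of its underside, on the table; its level upper face is 8 mm higher. x runs from the open pan (x -104 to -47 mm, 168 wide), through a funnel of two metal bars at 45 degrees and the gate, along the track between dark rails to the end stop. Rims, bars and rails stand only 5 mm above the face: a fingertip 9 mm above it clears them
- gate (a point): middle of the gate, where the funnel meets the track, on the tray's upper face at tray x = +20, y = 0 mm; axes as the tray's. The gate and the track are 33 mm wide
- track_end (a point): foot of the end stop (9 mm high) in the middle of the track, on the tray's upper face at tray x = +100, y = 0 mm; axes as the tray's. Two small cores in a row against the stop fill the last 60 mm of the track; the shut bolt crosses it 63.5 to 71.5 mm before the stop, close behind the second core
- core_a: small dark grey ferrite ring core, 30 mm outside, 17 mm hole, 15 mm tall, about 35 g, lying flat loose in the pan. Origin: centre of its underside (on its axis)
- core_b: the other small ferrite ring core, same as core_a
- core_large: large ferrite ring core, 38 mm outside, 23 mm hole, 15 mm tall, lying flat loose in the pan; too wide for the gate. Origin: centre of its underside. The three cores lie side by side across the pan in any order, 70 to 105 mm from the gate, each with a free straight way to it
- bolt (a joint): flat steel keeper bolt in a guide on the tray's -y side, sliding along the tray's +y across the track just behind the gate. Value in m: 0 to 0.008 drawn back clear of the track (start), 0.048 fully shut, its end in the slot of the opposite rail. About 1.5 N moves it; it stays where it is left. Bar and guide stand at most 7 mm above the tray's face
- bolt_knob (a point): middle of the upright round knob on the bolt (13 mm thick, from 8 to 24 mm above the tray's face), by which it is pushed; this point is 16 mm above the face and moves with the bolt; with the bolt at 0 it lies at tray x = 32.5, y = -75 mm. Its axes are the tray's
- parts_box: small lidded box, blue lid on a cream base, 47 x 67 x 24 mm, beyond the tray on the left. Bystander: leave alone
- handheld_radio: black hand-held radio lying on its back, 221 mm long with its aerial, 58 mm wide, 32 mm high, between the tray and the robot. Bystander: leave alone
- eyeglass_loupe: black eye loupe standing on its rim, 34 mm across, 28 mm high, to the left of the tray. Bystander: leave alone
Things that resemble listed ones, but are neither listed nor needed, are in the scene too. What is shaped like the core_b but green or purple is not meant. Leave any orange look-alike of the core_a alone.

How it is judged:
On the way, in this order (a step that is already met when the one before it is completed fails the run):
1. one small core has passed the gate and lies wholly in the track (((x of core_a in the frame of track_end above -0.064 m and y of core_a in the frame of track_end between -0.006 and 0.006 m and z of core_a in the frame of track_end between -0.003 and 0.004 m) or (x of core_b in the frame of track_end above -0.064 m and y of core_b in the frame of track_end between -0.006 and 0.006 m and z of core_b in the frame of track_end between -0.003 and 0.004 m))), for 0.1 s.
2. the other small core has followed it: both lie in the track in a row, home against the end stop to within a few mm (x of each of core_a, core_b in the frame of track_end above -0.052 m and y of core_a in the frame of track_end between -0.006 and 0.006 m and z of core_a in the frame of track_end between -0.003 and 0.004 m and y of core_b in the frame of track_end between -0.006 and 0.006 m and z of core_b in the frame of track_end between -0.003 and 0.004 m), for 0.1 s.
3. the bolt is shut behind them (value of joint bolt above 0.044 m), for 0.1 s.
At the end, for the whole second after the job is handed in: Both small cores lie flat in the track in a row against the end stop (the second core's centre no more than 52 mm from the stop, ideal 45), the bolt is shut (more than 44 of 48 mm), the large core lies flat in the pan or its funnel, and all are at rest (all of step 2 and value of joint bolt above 0.044 m and x of core_large in the frame of gate between -0.122 and -0.004 m and y of core_large in the frame of gate between -0.084 and 0.084 m and z of core_large in the frame of gate between -0.003 and 0.004 m and linear speed of each of core_a, core_b, core_large below 0.02 m/s); the robot touches nothing.
It fails at once if a core is lifted or tipped (underside centre more than 8 mm above the tray's face, or tilted more than 0.5 rad) (z of any of core_a, core_b, core_large in the frame of gate above 0.008 m or angle between any of core_a, core_b, core_large's own z axis and vertical above 0.5 rad).
It fails at once if the loupe, the parts box or the hand-held radio is moved by more than 15 mm (distance of any of eyeglass_loupe, parts_box, handheld_radio from where it was at the start of the episode above 0.015 m).
It also fails if it takes over 58 s, if anything falls off the work surface, if the arm or the gripper's body presses on something with over 40 N, if the wrist force passes 120 N, or if a joint passes its speed limit or range.

## Working session

There is one attempt and no reset: what is moved stays moved. The work goes in short steps, Python scripts to look and compute and a tool call to move; the robot and the scene stay as the last step left them, time stands still between calls to the robot, and variables do not carry over. Pictures are saved under pics/ and viewed, and the job is handed in when it is done.

Besides the shell and the picture viewer there is one more tool, called by a JSON object that holds its "op" and its "data". carry_out: Moves the arm, as the interface text tells. Its arguments: {"type":"object","properties":{"motion":{"type":"string"},"newtons":{"type":"number"}},"required":["motion"]}

```bash
mkdir -p pics; ls; python3 - <<'E'
from bench import r, grab_frame, camera_params
import cv2
for n in ("scene","top"):
    im=grab_frame(n); cv2.imwrite(f"pics/{n}0.png",im[:,:,::-1]); print(n,camera_params(n))
o=r.get_obs(); print(o)
E
```

```text
pics
scene {'fx': 494.0385851230838, 'fy': 494.0385851230838, 'cx': 316.4498547797707, 'cy': 195.67481752515312, 'eye': array([ 0.06284903, -0.87644536,  0.5344728 ]), 'attitude': array([-2.06610301,  0.70990734, -0.36982867])}
top {'fx': 470.70734092228173, 'fy': 470.70734092228173, 'cx': 321.4177791656146, 'cy': 198.40482180682017, 'eye': array([ 0.41290797, -0.3032401 ,  1.13142163]), 'attitude': array([-2.14219083,  2.16646155, -0.07329437])}
{'clock': 0.1, 'joints': array([-1.44714006,  0.47774489,  0.02235671,  1.55634926, -0.01150205,
        1.10930202, -0.0831174 ]), 'qvel': array([ 4.19223340e-05, -3.20513985e-03,  3.54136525e-04, -1.58373941e-03,
       -3.51921423e-04,  2.71781151e-04, -8.47505447e-04]), 'tau': array([ 3.55171032e-03, -5.97762358e+01,  1.61331788e+00, -2.81955796e+01,
        1.28325925e-02,  5.02895244e-03, -2.61218460e-06]), 'tcp_pos': array([0.15493479, 0.6564281 , 0.2304062 ]), 'orientation': array([-3.63236655e-01, -3.12045482e+00,  2.62917086e-03]), 'contact_force': array([ 0.51644377, -0.3374845 ,  0.44320802]), 'moment': array([-0.01856063, -0.03287994,  0.03084538]), 'grip_width': 0.08529053947683629}
```

View pics/scene0.png

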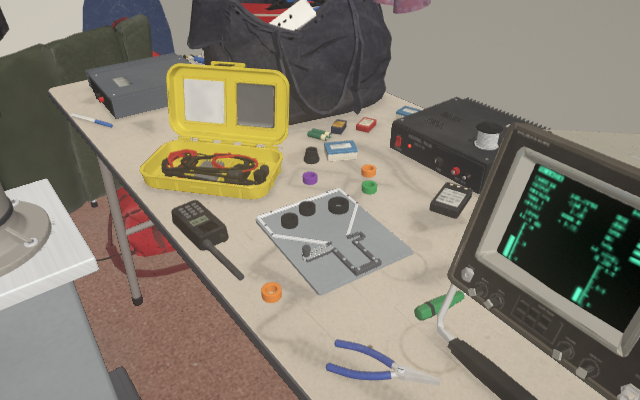

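View pics/top0.png

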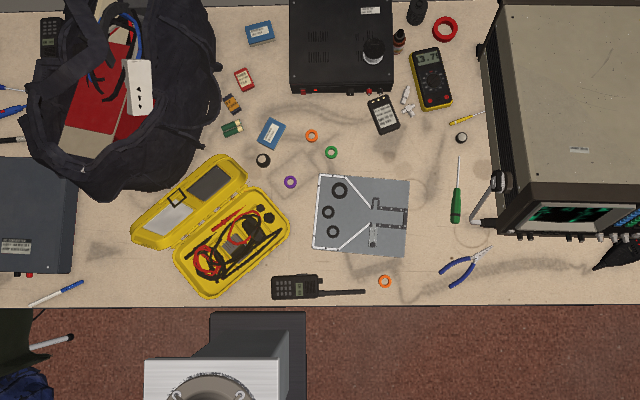

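The tray is in the top view at columns 312–410, rows 174–257, with three dark cores in the pan at about (340,190), (328,212) and (333,232). I'll enlarge it.

```bash
cat > h.py <<'E'
from bench import r, grab_frame, camera_params
import numpy as np, cv2
from scipy.spatial.transform import Rotation as R
def ray(cp,u,v):
    d=np.array([(u-cp['cx'])/cp['fx'],(v-cp['cy'])/cp['fy'],1.0])
    return cp['eye'],R.from_rotvec(cp['attitude']).apply(d)
def plane(cp,u,v,z):
    e,d=ray(cp,u,v); return e+d*(z-e[2])/d[2]
def proj(cp,P):
    p=R.from_rotvec(cp['attitude']).inv().apply(np.asarray(P)-cp['eye']); return cp['fx']*p[0]/p[2]+cp['cx'],cp['fy']*p[1]/p[2]+cp['cy']
E
python3 - <<'E'
from h import *
im=cv2.imread("pics/top0.png"); c=im[165:265,300:420]; cv2.imwrite("pics/topc.png",cv2.resize(c,None,fx=6,fy=6,interpolation=cv2.INTER_CUBIC)[:600,:])
im=cv2.imread("pics/scene0.png"); c=im[180:300,245:420]; cv2.imwrite("pics/scenec.png",cv2.resize(c,None,fx=4.5,fy=4.5,interpolation=cv2.INTER_CUBIC))
E
```

```text
(no output)
```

View pics/topc.png

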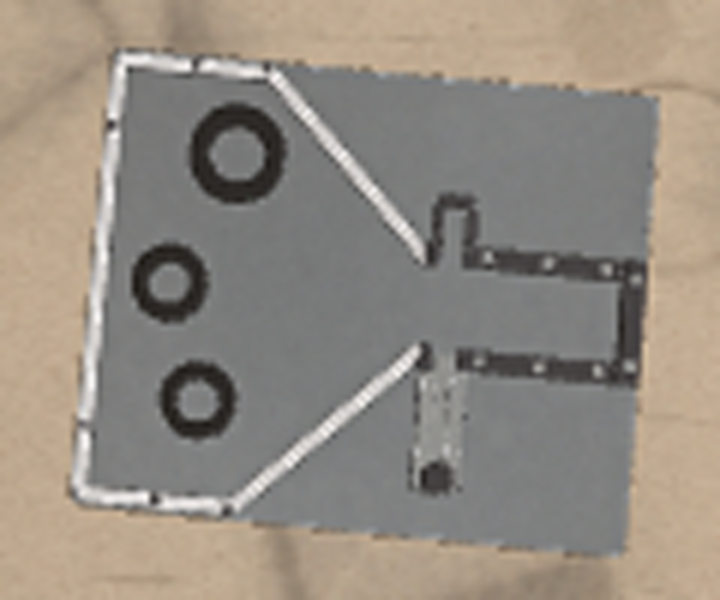

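View pics/scenec.png

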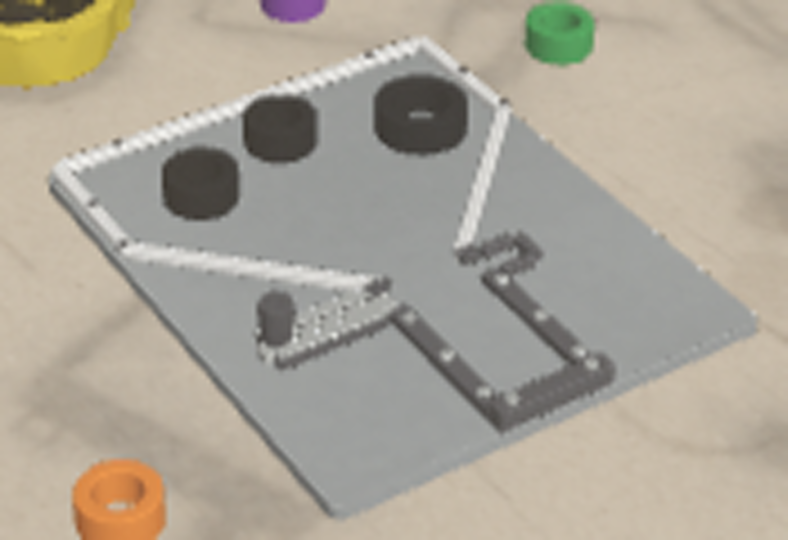

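```bash
cat > tray.py <<'E'
from h import *
def tray():
    im=cv2.imread("pics/top0.png"); cp=camera_params("top")
    hsv=cv2.cvtColor(im,cv2.COLOR_BGR2HSV)
    m=((hsv[...,1]<45)).astype(np.uint8); k=np.zeros_like(m); k[165:265,300:420]=1; m*=k
    m=cv2.morphologyEx(m,cv2.MORPH_OPEN,np.ones((3,3),np.uint8))
    cs,_=cv2.findContours(m,cv2.RETR_EXTERNAL,cv2.CHAIN_APPROX_NONE); c=max(cs,key=cv2.contourArea)
    pts=np.array([plane(cp,u,v,0.009)[:2] for u,v in c[:,0,:]]).astype(np.float32)
    (cx,cy),wh,a=cv2.minAreaRect(pts*1000)
    return np.array([cx,cy])/1000,wh,a,im,cp
if __name__=="__main__":
    c,wh,a,im,cp=tray(); print(c,wh,a)
    P=lambda u,v,z: plane(cp,300+u/6-0.4,165+v/6-0.4,z)[:2]
    # stop mid, gate, rail points from enlarged crop
    g1=P(425,255,.013);g2=P(425,350,.013);tr=P(658,97,.008);br=P(622,555,.008);tl=P(118,52,.013);bl=P(75,497,.013)
    print('corners',tr,br,tl,bl,np.linalg.norm(tr-br),np.linalg.norm(tl-bl),np.linalg.norm(tr-tl),np.linalg.norm(br-bl))
    ex=(tr+br-tl-bl);ex/=np.linalg.norm(ex);ey=np.array([-ex[1],ex[0]]);c2=(tr+br+tl+bl)/4
    print('yaw',np.arctan2(ex[1],ex[0]),'c2',c2)
    g=cv2.cvtColor(im,cv2.COLOR_BGR2GRAY); m=(g<70).astype(np.uint8); k=np.zeros_like(m); k[165:265,300:420]=1; m*=k
    cs,_=cv2.findContours(m,cv2.RETR_EXTERNAL,cv2.CHAIN_APPROX_NONE)
    for q in cs:
        if len(q)<6: continue
        (u,v),rad=cv2.minEnclosingCircle(q); w=plane(cp,u,v,.023)[:2]
        t=np.array([(w-c2)@ex,(w-c2)@ey])*1000
        print(u,v,rad*2.35,w,t)
    for n,t in dict(knob=[.0325,-.075],gate=[.02,0],end=[.1,0]).items(): print(n,c2+ex*t[0]+ey*t[1], proj(cp,[*(c2+ex*t[0]+ey*t[1]),.013]))
    print('g',[( (w-c2)@ex,(w-c2)@ey) for w in (g1,g2)])
E
python3 tray.py
```

```text
[ 0.4865871 -0.36009  ] (219.91229248046875, 184.05160522460938) 83.98160552978516
corners [ 0.56610631 -0.4780974 ] [ 0.38486161 -0.45892034] [ 0.58664748 -0.26283292] [ 0.40957905 -0.2442428 ] 0.18225642325511798 0.1780416254427112 0.21624231458087395 0.21609580525343944
yaw -1.6756768315350608 c2 [ 0.48679861 -0.36102336]
372.0 244.0 5.254994583129883 [ 0.41625802 -0.38497083] [ 31.20065403 -67.64595601]
394.5 226.0 8.554363870620728 [ 0.4577021 -0.4383624] [ 79.96012945 -20.84013319]
332.2837829589844 231.14865112304688 14.761156010627747 [ 0.44721592 -0.29254157] [-63.96164685 -46.5344293 ]
384.0625 226.0 9.547110319137573 [ 0.45796967 -0.41401166] [ 55.71518638 -23.12327212]
369.5 223.5 3.7159113347530366 [ 0.46420635 -0.38009415] [ 21.33113747 -20.47163044]
403.5 218.5 23.085322856903076 [ 0.47503535 -0.45980501] [99.47032662 -1.35733359]
395.0 210.5 9.473388195037842 [ 0.49407142 -0.44044472] [78.22356126 15.54733117]
385.5 208.0 8.554363870620728 [ 0.50023447 -0.41834856] [55.60362392 19.36330593]
327.6875 211.71875 14.849326729774475 [ 0.49309807 -0.28224189] [-79.00805541  -1.98265214]
372.0 206.5 4.236757749319077 [ 0.50416561 -0.38675899] [23.77608653 19.96578548]
375.0384521484375 200.26922607421875 7.168619334697723 [ 0.51881642 -0.39420185] [29.64428137 35.3152726 ]
338.8636474609375 190.06817626953125 19.147582054138184 [ 0.54418676 -0.30928502] [-57.46192007  51.65640835]
knob [ 0.40880836 -0.38549315] (np.float64(371.9732363814472), np.float64(247.18989398049433))
gate [ 0.48470484 -0.38091346] (np.float64(369.38548553281555), np.float64(215.05367512750396))
end [ 0.47632978 -0.46047387] (np.float64(403.17568345361366), np.float64(218.19363648271144))
g [(np.float64(0.02086358244743068), np.float64(0.0190947745857262)), (np.float64(0.024053153219421024), np.float64(-0.01839540677351134))]
```

Corners, outline (219.9 x 184.1 mm) and gate agree. Tray is at (0.4866, -0.3601) with yaw -1.676. The small cores are at top-view pixels (332,231) and (328,212), both 30 mm across and dark grey. The large one is at (339,190). The orange, green and purple look-alikes lie off the tray. Next I'll work out the tool axes and the travel.

```bash
python3 - <<'E'
from h import *
o=r.get_obs(); M=R.from_rotvec(o['orientation']).as_matrix(); print(M.round(3))
im=grab_frame("wrist"); cv2.imwrite("pics/w0.png",im[:,:,::-1]); print(camera_params("wrist"))
E
```

```text
[[-0.973  0.23  -0.   ]
 [ 0.23   0.973 -0.002]
 [-0.    -0.002 -1.   ]]
{'fx': 309.70691628693146, 'fy': 309.70691628693146, 'cx': 318.6388651305287, 'cy': 200.5847556302226, 'eye': array([0.08716563, 0.67277907, 0.37198893]), 'attitude': array([2.28429119, 1.80902796, 0.25115085])}
```

View pics/w0.png

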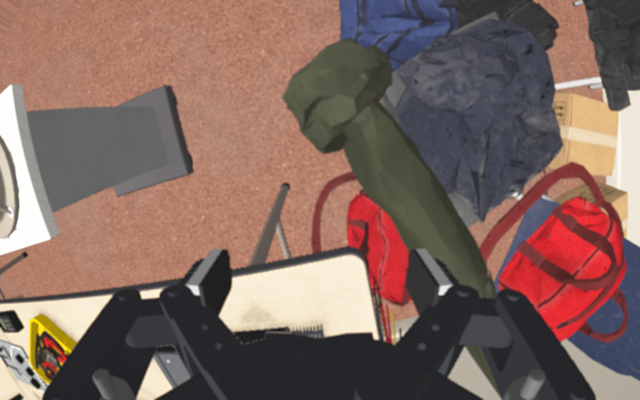

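```bash
cat >> h.py <<'E'
def tri(cs,ps):
    A=np.zeros((3,3));b=np.zeros(3)
    for cp,(u,v) in zip(cs,ps):
        e,d=ray(cp,u,v); d=d/np.linalg.norm(d); K=np.eye(3)-np.outer(d,d); A+=K;b+=K@e
    return np.linalg.solve(A,b)
C0=np.array([.4866,-.3601]); YAW=-1.6758
EX=np.array([np.cos(YAW),np.sin(YAW)]); EY=np.array([-EX[1],EX[0]])
def t2w(x,y): return C0+EX*x/1000+EY*y/1000
def w2t(w): d=np.asarray(w)[:2]-C0; return np.array([d@EX,d@EY])*1000
def state():
    o=r.get_obs(); M=R.from_rotvec(o['orientation']).as_matrix(); psi=np.arctan2(M[1,1],M[0,1])
    return o,M,psi
def shift(W,M=None):
    "world target 3-vector -> tool-axis shift mm"
    o,M0,_=state(); return (M0.T@(np.asarray(W)-o['tcp_pos'])*1000).round(1)
E
python3 - <<'E'
from h import *
s,t=camera_params("scene"),camera_params("top")
print(tri([s,t],[(297,12),(138,85)]), 'case lid corner',tri([s,t],[(172,68),(172,156)]),tri([s,t],[(287,75),(247,160)]))
# arc plan: psi in deg along
p0=np.array([.155,.656]);az=np.linspace(76.7,-32,19)
rr=np.interp(az,[-32,20,76.7],[.545,.5,.66])
psi=np.radians(np.linspace(76.7,-6,19))
P=np.c_[rr*np.cos(np.radians(az)),rr*np.sin(np.radians(az))]
for i in range(18):
    d=P[i+1]-P[i];x=np.array([-np.sin(psi[i]),np.cos(psi[i])]);y=np.array([np.cos(psi[i]),np.sin(psi[i])])
    print(i,(d@x*1000).round(),(d@y*1000).round(),(psi[i]-psi[i+1]).round(3),P[i+1].round(3))
E
```

```text
[0.73239096 0.07510834 0.25698598] case lid corner [0.51396472 0.0581313  0.19590285] [ 0.58120708 -0.12070151  0.20071713]
0 -68.0 -21.0 0.08 [0.213 0.607]
1 -65.0 -22.0 0.08 [0.268 0.566]
2 -63.0 -24.0 0.08 [0.317 0.52 ]
3 -61.0 -25.0 0.08 [0.36 0.47]
4 -58.0 -26.0 0.08 [0.396 0.417]
5 -56.0 -27.0 0.08 [0.424 0.362]
6 -53.0 -28.0 0.08 [0.446 0.306]
7 -51.0 -29.0 0.08 [0.461 0.249]
8 -48.0 -30.0 0.08 [0.469 0.193]
9 -50.0 -18.0 0.08 [0.483 0.141]
10 -52.0 -11.0 0.08 [0.5   0.091]
11 -53.0 -13.0 0.08 [0.512 0.038]
12 -53.0 -14.0 0.08 [ 0.519 -0.016]
13 -53.0 -16.0 0.08 [ 0.519 -0.072]
14 -53.0 -17.0 0.08 [ 0.514 -0.127]
15 -53.0 -19.0 0.08 [ 0.503 -0.182]
16 -53.0 -20.0 0.08 [ 0.485 -0.236]
17 -53.0 -22.0 0.08 [ 0.462 -0.289]
```

{"op": "carry_out", "data": {"motion": "0 0 0 -60 0; 0 -20 -10 -50 0; 0 -40 -20 -40 0.08; 0 -50 -22 -30 0.08; 0 -55 -24 -10 0.08; 0 -55 -25 0 0.08; 0 -55 -26 0 0.08; 0 -55 -27 0 0.08"}}

```text
clock: 1.15
tcp_pos: [0.3893, 0.38, 0.421]
orientation: [1.099, 2.943, -0.001]
contact_force: [1.0, 0.1, 1.0]
grip_width: 0.0855
```

```bash
cat >> h.py <<'E'
def plan(P,psis):
    o,_,psi=state(); p=o['tcp_pos'][:2]; 
    for w,q in zip(P,psis):
        d=np.array(w)-p; x=np.array([-np.sin(psi),np.cos(psi)]);y=np.array([np.cos(psi),np.sin(psi)])
        print((d@x*1000).round(1),(d@y*1000).round(1),round(psi-q,3)); p=np.array(w);psi=q
E
python3 - <<'E'
from h import *
o,M,psi=state();print(np.degrees(psi))
az=np.linspace(44.3,-32,13)[1:];rr=np.interp(az,[-32,0,44.3],[.51,.47,.543])
a=np.radians(az)
plan(np.c_[rr*np.cos(a),rr*np.sin(a)],np.linspace(psi,np.radians(-6.02),13)[1:])
print(rr[-1]*np.cos(a[-1]),rr[-1]*np.sin(a[-1]))
E
```

```text
49.04195880596036
-57.6 -19.6 0.08
-55.9 -20.2 0.08
-54.1 -21.6 0.08
-52.3 -23.0 0.08
-50.4 -24.3 0.08
-48.5 -25.6 0.08
-46.8 -26.1 0.08
-52.1 -10.8 0.08
-52.5 -12.8 0.08
-52.9 -14.7 0.08
-53.2 -16.7 0.08
-53.5 -18.8 0.08
0.43250452903977726 -0.2702588247589345
```

{"op": "carry_out", "data": {"motion": "0.3 -57 -20 0 0.08; 0.5 -56 -20 0 0.08; 0.7 -54 -22 0 0.08; 0.74 -52 -23 0 0.08; 0.74 -50 -24 0 0.08; 0.74 -48 -26 0 0.08; 0.74 -47 -26 0 0.08; 0.74 -52 -11 0 0.08"}}

```text
clock: 2.15
tcp_pos: [0.4731, -0.0533, 0.4213]
orientation: [-1.968, -2.448, -0.002]
contact_force: [1.1, 0.3, -0.4]
grip_width: 0.0222
```

```bash
python3 - <<'E'
from h import *
o,M,psi=state();print(np.degrees(psi))
w=t2w(-93.8,-66.6);print(w)
p0=o['tcp_pos'][:2]
plan([p0+(w-p0)*k/5 for k in range(1,6)],[psi+(np.radians(27.98)-psi)*k/5 for k in range(1,6)])
E
```

```text
12.409236970365535
[ 0.43019808 -0.25983623]
-38.5 -17.3 -0.054
-37.5 -19.3 -0.054
-36.4 -21.3 -0.054
-35.2 -23.3 -0.054
-33.9 -25.2 -0.054
```

{"op": "carry_out", "data": {"motion": "0.74 -38 -17 0 -0.054; 0.74 -38 -19 0 -0.054; 0.74 -36 -21 0 -0.054; 0.74 -35 -23 30 -0.054; 0.74 -34 -25 45 -0.054; 0.74 0 0 60 0; 0.74 0 0 60 0; 0.74 0 0 50 0"}}

```text
clock: 3.15
tcp_pos: [0.4319, -0.2568, 0.174]
orientation: [-1.617, -2.692, 0.001]
contact_force: [0.7, -0.0, -0.9]
grip_width: 0.0222
```

```bash
python3 - <<'E'
from h import *
o,M,psi=state();print(np.degrees(psi),o['tcp_pos'],w2t(o['tcp_pos']),o['contact_force'])
for n in("scene","wrist"): cv2.imwrite(f"pics/{n}1.png",grab_frame(n)[:,:,::-1])
print(shift([*t2w(-93.8,-66.6),.03]))
E
```

```text
28.008033577479814 [ 0.43188001 -0.25682673  0.17403554] [-96.96921185 -65.24276158] [ 7.28957980e-01 -4.39315216e-04 -8.59529931e-01]
[ -5.4  -0.  142. ]
```

View pics/wrist1.png

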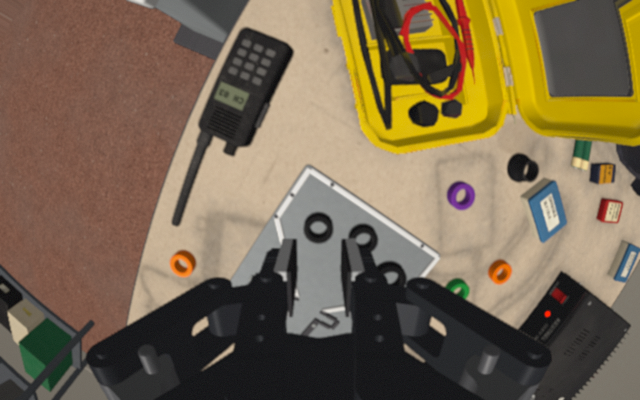

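View pics/scene1.png

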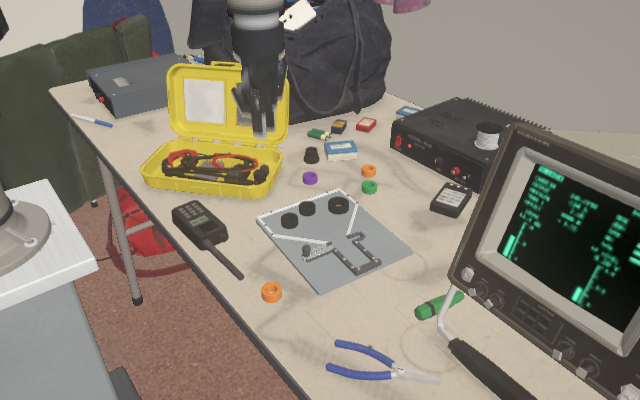

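The wrist view shows the gap between the fingers (290–345, 265), with the near small core at (319,227), the middle one at (362,237) and the large one at (388,277). I'll cross-check the positions.

```bash
cat >> h.py <<'E'
def wplane(cp,u,v,z):
    x,y=(u-cp['cx'])/cp['fx'],(v-cp['cy'])/cp['fy']; th=np.hypot(x,y)
    d=np.array([x/th*np.sin(th),y/th*np.sin(th),np.cos(th)]) if th>1e-9 else np.array([0,0,1.])
    d=R.from_rotvec(cp['attitude']).apply(d); return cp['eye']+d*(z-cp['eye'][2])/d[2]
E
python3 - <<'E'
from h import *
cp=camera_params("wrist"); im=cv2.imread("pics/wrist1.png")
g=cv2.cvtColor(im,cv2.COLOR_BGR2GRAY)
for u,v in((319,227),(362,237)):
    m=(g<75).astype(np.uint8); k=np.zeros_like(m);cv2.circle(k,(u,v),17,1,-1);m*=k
    cs,_=cv2.findContours(m,cv2.RETR_EXTERNAL,cv2.CHAIN_APPROX_NONE);c=max(cs,key=cv2.contourArea)
    (a,b),rad=cv2.minEnclosingCircle(c);print(a,b,rad,w2t(wplane(cp,a,b,.02)))
print(w2t(wplane(cp,308,168,.011)),'corner expect -108,-88?')
E
```

```text
318.0540466308594 227.29054260253906 15.046639442443848 [-63.49319597 -47.09469977]
362.5 238.8000030517578 15.208324432373047 [-78.56258377  -2.00340357]
[-106.76543015  -88.40761858] corner expect -108,-88?
```

{"op": "carry_out", "data": {"motion": "0.74 -3 0 50 0; 0.74 -2 0 45 0; 0.74 0 0 30 0; 0.74 0 0 17 0; 0.74 0 0 8 0; 0.74 0 0 4 0; 0.74 0 0 2 0; 0.74 0 0 0 0"}}

```text
clock: 4.25
tcp_pos: [0.4353, -0.2617, 0.0208]
orientation: [1.617, 2.692, 0.0]
contact_force: [-0.1, -0.2, -0.2]
grip_width: 0.0222
```

```bash
python3 - <<'E'
from h import *
o,M,psi=state();print(np.degrees(psi),o['tcp_pos'],w2t(o['tcp_pos']),o['contact_force'])
im=grab_frame("scene")[:,:,::-1];cv2.imwrite("pics/s2.png",cv2.resize(im[120:300,220:430],None,fx=3.3,fy=3.3,interpolation=cv2.INTER_CUBIC))
E
```

```text
28.018829133329312 [ 0.43526735 -0.2617383   0.02077102] [-92.43972779 -61.35929061] [-0.05270851 -0.18146588 -0.15567578]
```

View pics/s2.png

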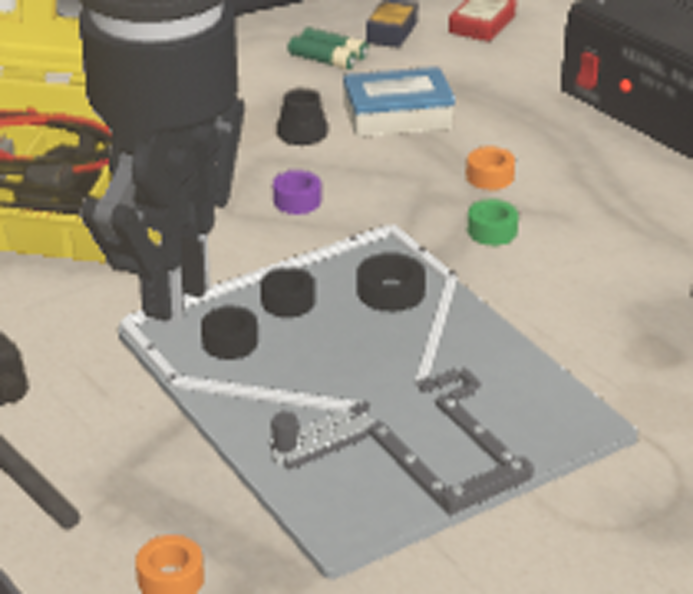

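{"op": "carry_out", "data": {"motion": "0.74 0 -4 1 0; 0.74 0 0 1.5 0; 0.74 -5 0 0 0; 0.74 -6 0 0 0; 0.74 -8 0 0 0; 0.74 -9 0 0 0; 0.74 -9 0 0 0; 0.74 0 0 0 0"}}

```text
clock: 5.3
tcp_pos: [0.4492, -0.2972, 0.0179]
orientation: [1.618, 2.692, -0.001]
contact_force: [0.1, -0.8, 0.6]
grip_width: 0.0222
```

```bash
cat > look.py <<'E'
from h import *
import sys
n=sys.argv[1]
o,M,psi=state();print(np.degrees(psi)+6.02,o['tcp_pos'],w2t(o['tcp_pos']),o['contact_force'],o['grip_width'],o['clock'])
im=grab_frame("scene")[:,:,::-1];cv2.imwrite(f"pics/s{n}.png",cv2.resize(im[160:300,240:430],None,fx=4,fy=4,interpolation=cv2.INTER_CUBIC))
E
python3 look.py 3
```

```text
33.997733878622185 [ 0.44916056 -0.29718119  0.01786486] [-58.64820946 -43.82780081] [ 0.07646854 -0.7547216   0.61868277] 0.022184474727006357 5.3
```

View pics/s3.png

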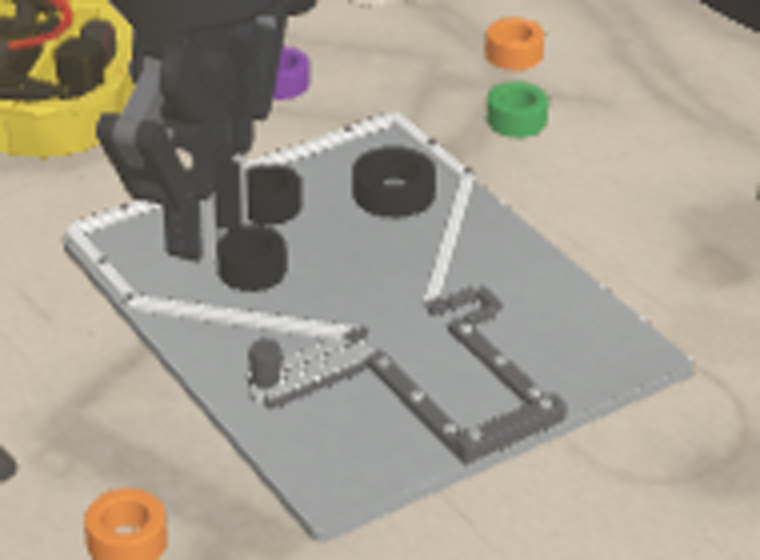

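```bash
cat >> h.py <<'E'
def cores(n="scene"):
    cp=camera_params(n); im=grab_frame(n)
    g=cv2.cvtColor(im,cv2.COLOR_RGB2GRAY); return cp,im,g
E
python3 - <<'E'
from h import *
cp=camera_params("scene")
# core silhouette centre ~ core mid-height
print(w2t(plane(cp,240+252/4,160+257/4,.0155)))
cpw=camera_params("wrist"); im=grab_frame("wrist")[:,:,::-1]; cv2.imwrite("pics/w3.png",im)
E
```

```text
[-39.64842578 -29.8829598 ]
```

View pics/w3.png

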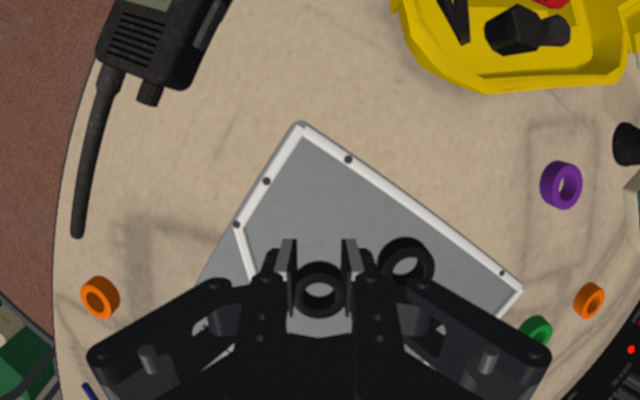

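{"op": "carry_out", "data": {"motion": "0.74 -6 0 0 0; 0.74 -8 0 0 0; 0.74 -9 0 0 0; 0.74 -9 0 0 0; 0.74 -9 0 0 0; 0.74 -8 0 0 0; 0.74 -5 0 0 0; 0.74 0 0 0 0"}}

```text
clock: 6.4
tcp_pos: [0.4742, -0.3442, 0.0178]
orientation: [1.618, 2.693, -0.0]
contact_force: [-0.2, -0.3, -0.3]
grip_width: 0.0221
```

```bash
python3 look.py 4; python3 - <<'E'
from h import *
o,M,psi=state();t=w2t(o['tcp_pos']);th=psi+np.radians(6.02)
c=t+21*np.array([np.cos(th),np.sin(th)]);print('core',c)
# orbit rows to theta 0 while core target drifts to (c.x+4,0)
P=[];Q=[]
for k in range(1,6):
    a=th*(1-k/5);cc=c+(np.array([c[0]+8,0])-c)*k/5
    q=cc-21*np.array([np.cos(a),np.sin(a)]);P.append(t2w(*q));Q.append(a-np.radians(6.02))
plan(P,Q)
E
```

```text
34.018941257082346 [ 0.4741793  -0.34423234  0.01776126] [-14.47844199 -14.01539565] [-0.18581484 -0.2621209  -0.25333846] 0.022111753886561124 6.4
core [ 2.57055209 -2.43798983]
-1.7 2.0 0.119
-1.8 2.2 0.119
-1.8 2.4 0.119
-1.8 2.6 0.119
-1.8 2.8 0.119
```

View pics/s4.png

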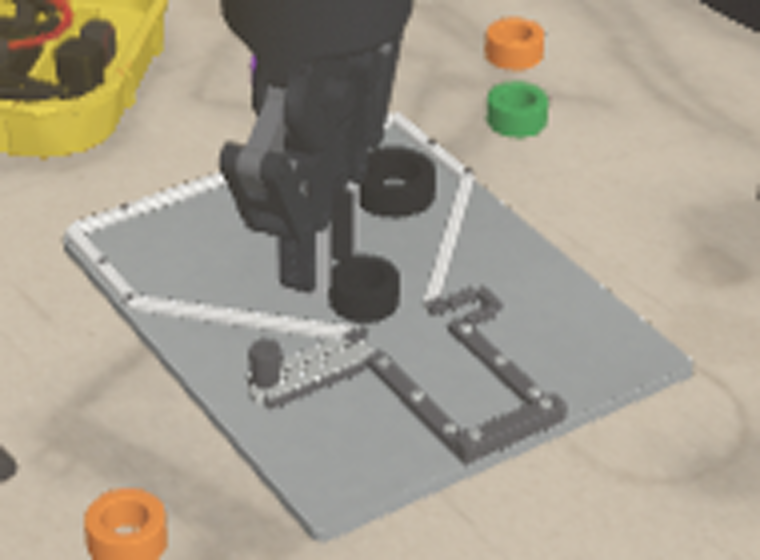

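{"op": "carry_out", "data": {"motion": "0.74 -2 2 0 0.119; 0.74 -2 2 0 0.119; 0.74 -2 2.5 0 0.119; 0.74 -2 2.5 0 0.119; 0.74 -2 3 0 0.119; 0.74 0 0 0 0; 0.74 0 0 0 0; 0.74 0 0 0 0"}}

```text
clock: 7.45
tcp_pos: [0.488, -0.3506, 0.0179]
orientation: [-2.335, -2.102, -0.001]
contact_force: [-0.1, 0.6, -0.6]
grip_width: 0.0222
```

```bash
python3 look.py 5; python3 - <<'E'
from h import *
cv2.imwrite("pics/w5.png",grab_frame("wrist")[:,:,::-1])
cp=camera_params("wrist");print(w2t(wplane(cp,320,290,.023)))
E
```

```text
0.010239727942433774 [ 0.487985   -0.35058881  0.01785222] [-9.60396991  0.38049105] [-0.11067446  0.61679554 -0.55306816] 0.022186914594119263 7.45
[7.37734902 0.76148198]
```

View pics/w5.png

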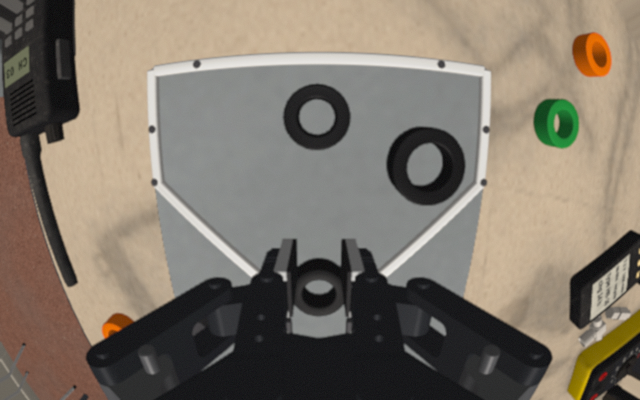

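View pics/s5.png

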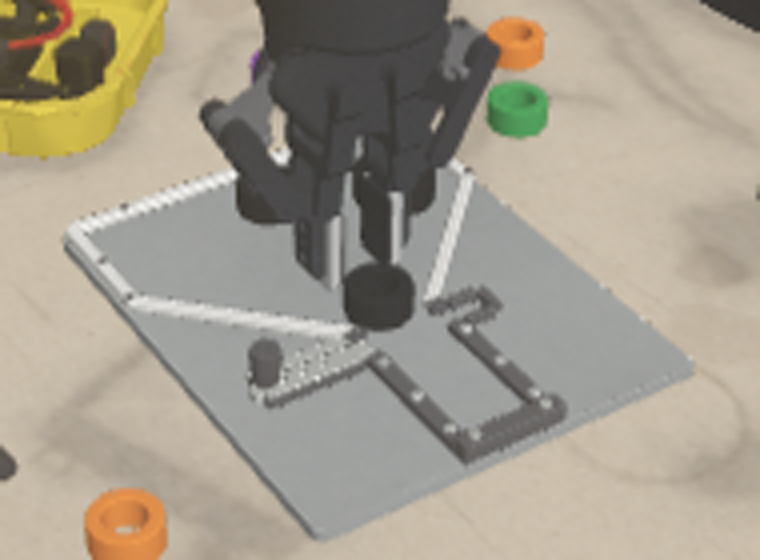

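The core is nested between the fingertips at the gate (wrist 320,290; y offset about 0.5 mm), so I push straight down the track.

{"op": "carry_out", "data": {"motion": "0.74 -4 -0.4 0 0; 0.74 -6 0 0 0; 0.74 -8 0 0 0; 0.74 -9 0 0 0; 0.74 -9 0 0 0; 0.74 -9 0 0 0; 0.74 -8 0 0 0; 0.74 -5 0 0 0"}}

```text
clock: 8.55
tcp_pos: [0.4814, -0.409, 0.0178]
orientation: [2.336, 2.1, -0.0]
contact_force: [-0.5, 0.5, 0.2]
grip_width: 0.0222
```

```bash
python3 look.py 6
```

```text
-0.07645534445268964 [ 0.48139439 -0.40902936  0.01779451] [ 4.92054736e+01 -4.86148351e-02] [-0.5141153   0.51833629  0.19506875] 0.022215989077480135 8.55
```

View pics/s6.png

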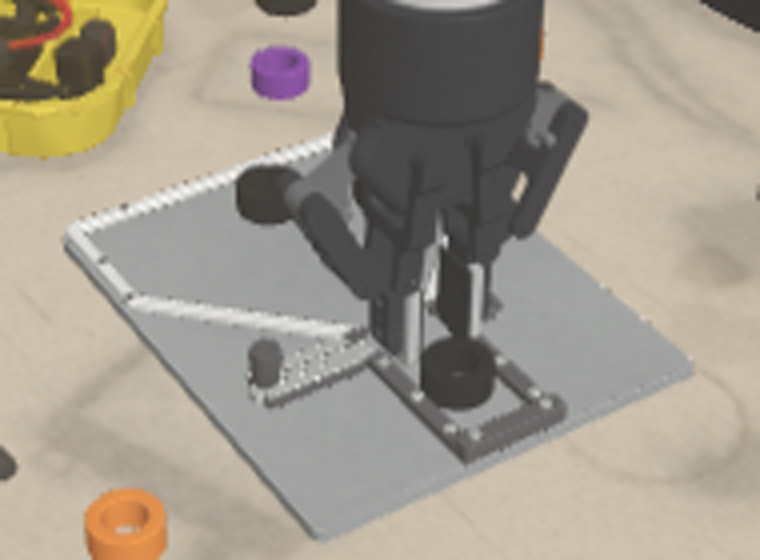

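{"op": "carry_out", "data": {"motion": "0.74 -6 0 0 0; 0.74 -5 0 0 0; 0.74 0 0 0 0; 0.74 6 0 0 0; 0.74 15 0 -20 0; 0.74 35 0 -25 0; 0.74 55 -0.5 0 0; 0.74 60 -1.5 0 0"}}

```text
clock: 9.6
tcp_pos: [0.4969, -0.2473, 0.0632]
orientation: [2.336, 2.1, 0.001]
contact_force: [0.9, 0.2, 0.1]
grip_width: 0.0224
```

```bash
python3 look.py 7;python3 - <<'E'
from h import *
print(shift([*t2w(-112,-2),.018]))
cv2.imwrite("pics/w7.png",grab_frame("wrist")[:,:,::-1])
E
```

```text
-0.0803316480296008 [ 0.49685726 -0.24731323  0.06317946] [-113.24063541   -1.62051448] [0.86367931 0.20602385 0.12843689] 0.02239887506806106 9.6
[-12.5  -0.4  43.2]
```

View pics/s7.png

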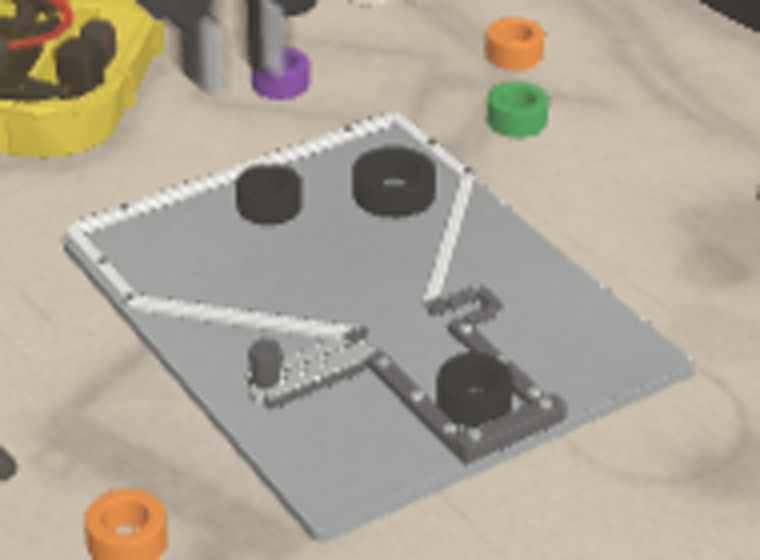

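{"op": "carry_out", "data": {"motion": "0.74 -8 -0.4 15 0; 0.74 -4 0 15 0; 0.74 0 0 10 0; 0.74 0 0 3 0; 0.74 0 0 0 0; 0.74 -4 0 0 0; 0.74 -5 0 0 0; 0.74 0 0 0 0"}}

```text
clock: 10.7
tcp_pos: [0.4962, -0.2711, 0.0211]
orientation: [2.335, 2.097, 0.006]
contact_force: [0.9, 4.6, 15.4]
grip_width: 0.0222
```

```bash
python3 look.py 8;python3 - <<'E'
from h import *
cp=camera_params("wrist");im=grab_frame("wrist")[:,:,::-1];cv2.imwrite("pics/w8.png",im)
print(w2t(wplane(cp,320,290,.023)))
E
```

```text
-0.1303041130115261 [ 0.49616961 -0.27111049  0.02107692] [-89.50237535   0.1898418 ] [ 0.92590537  4.63177748 15.35948118] 0.022197094083917755 10.7
[-70.5859547    0.54704022]
```

View pics/s8.png

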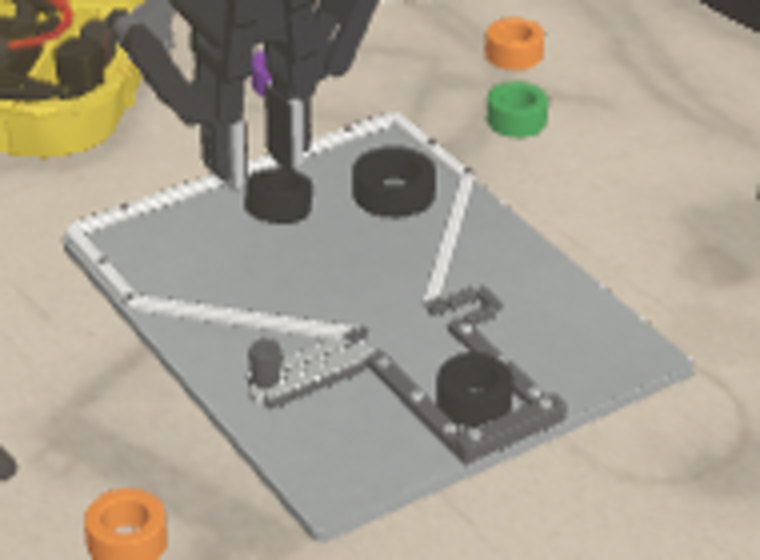

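View pics/w8.png

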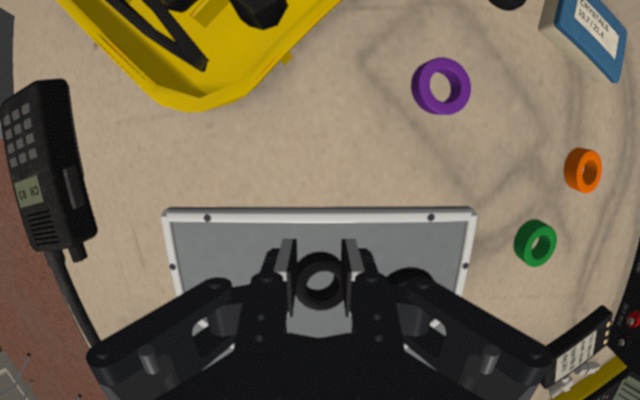

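I took the transient reading as settled, so the tips came down on the core's rear rim (15 N). The core still lies flat at (277,197) in the enlarged view. I lift straight off and back away.

{"op": "carry_out", "data": {"motion": "0.74 0 0 -6 0; 0.74 0 0 -14 0; 0.74 8 0 -5 0; 0.74 10 -2 0 0; 0.74 10 0 0 0; 0.74 4 0 0 0; 0.74 0 0 0 0; 0.74 0 0 0 0"}}

```text
clock: 11.8
tcp_pos: [0.4952, -0.2381, 0.0448]
orientation: [2.336, 2.1, -0.0]
contact_force: [-0.4, 0.3, 0.0]
grip_width: 0.022
```

```bash
python3 look.py 9;python3 - <<'E'
from h import *
cp=camera_params("wrist");im=grab_frame("wrist")[:,:,::-1];cv2.imwrite("pics/w9.png",im)
g=cv2.cvtColor(im,cv2.COLOR_BGR2GRAY)
u,v=320,270
print(r.get_obs()['tcp_pos'],w2t(r.get_obs()['tcp_pos']))
E
```

```text
-0.07123614614841056 [ 0.49519751 -0.23814115  0.04475943] [-122.18823815   -4.23245236] [-0.41206147  0.28841271  0.0334864 ] 0.02196269308549349 11.8
[ 0.49517471 -0.23828108  0.04481587] [-122.04668664   -4.24045487]
```

View pics/w9.png

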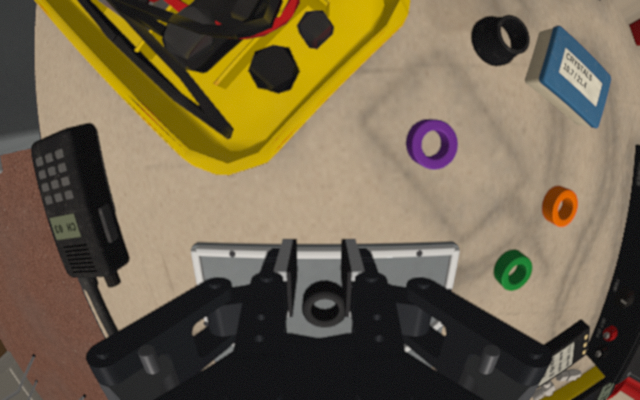

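View pics/s9.png

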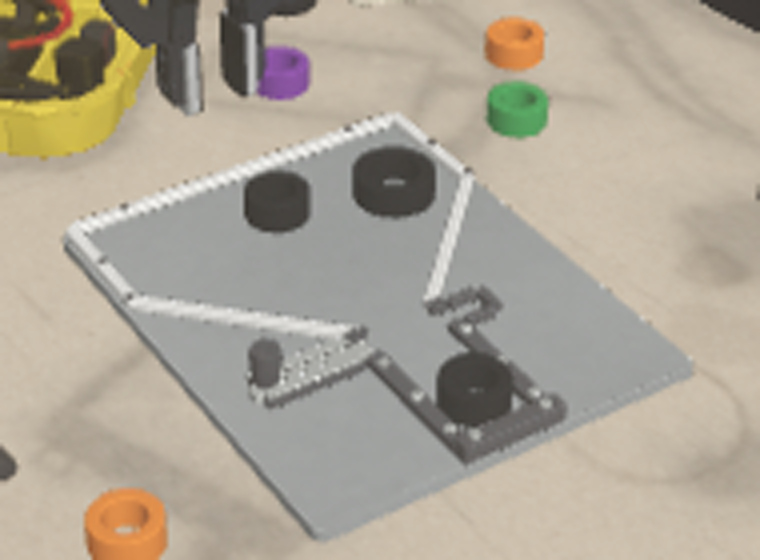

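```bash
python3 - <<'E'
from h import *
cp=camera_params("scene")
for q in((277,201),(474,390)): print(w2t(plane(cp,240+q[0]/4,160+q[1]/4,.0155)))
cp=camera_params("wrist");print(w2t(wplane(cp,324,303,.023)))
E
```

```text
[-69.74831077   0.88059082]
[82.78564329  0.51046089]
[-78.1432531   -1.25688612]
```

{"op": "carry_out", "data": {"motion": "0.74 -5 2 8 0; 0.74 -4 1 10 0; 0.74 0 0 7 0; 0.74 0 0 2 0; 0.74 0 0 0 0; 0.74 -6 0 0 0; 0.74 -7 0 0 0; 0.74 -8 0 0 0"}}

```text
clock: 12.9
tcp_pos: [0.4951, -0.2687, 0.018]
orientation: [2.336, 2.1, 0.0]
contact_force: [0.5, -0.6, -0.1]
grip_width: 0.0222
```

```bash
python3 look.py 10;python3 - <<'E'
from h import *
im=grab_frame("wrist")[:,:,::-1];cv2.imwrite("pics/w10.png",im)
print(w2t(r.get_obs()['tcp_pos']))
E
```

```text
-0.061467820426718056 [ 0.49508578 -0.26872141  0.01798462] [-91.76469845  -1.13842743] [ 0.50349748 -0.63654332 -0.10209369] 0.02219108234946574 12.9
[-90.88775527  -1.31607113]
```

View pics/s10.png

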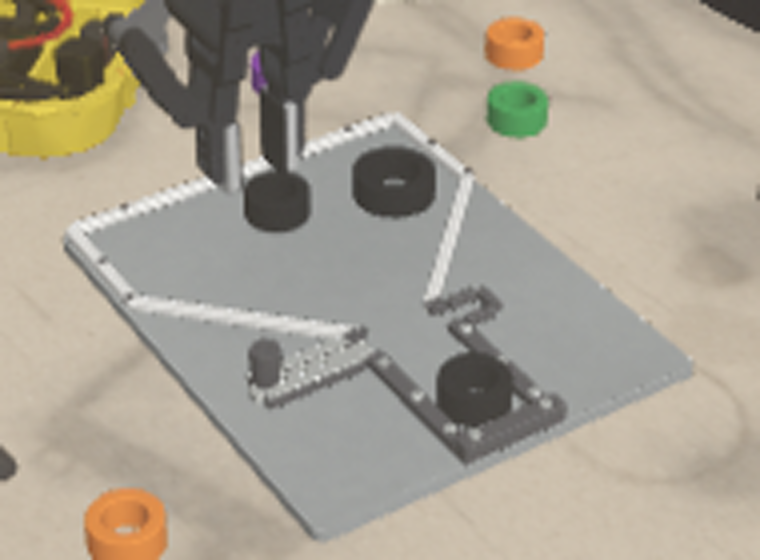

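View pics/w10.png

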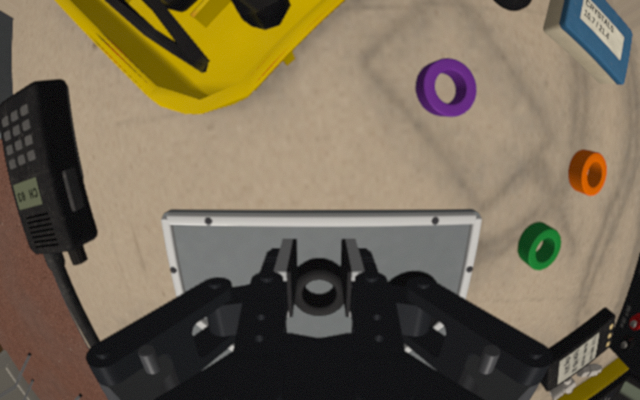

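The core is now nested behind the fingertips (wrist 320,288), with no vertical load. I sweep it to the gate.

{"op": "carry_out", "data": {"motion": "0.74 -6 0 0 0; 0.74 -8 0.2 0 0; 0.74 -10 0.2 0 0; 0.74 -10 0.2 0 0; 0.74 -10 0.2 0 0; 0.74 -10 0.2 0 0; 0.74 -9 0.2 0 0; 0.74 -6 0 0 0"}}

```text
clock: 14.0
tcp_pos: [0.4889, -0.3375, 0.0178]
orientation: [2.336, 2.1, -0.0]
contact_force: [-0.2, 0.7, -0.3]
grip_width: 0.0223
```

```bash
python3 look.py 11;python3 - <<'E'
from h import *
im=grab_frame("wrist")[:,:,::-1];cv2.imwrite("pics/w11.png",im)
print(w2t(r.get_obs()['tcp_pos']))
E
```

```text
-0.07501260874433058 [ 0.48885199 -0.33745615  0.01779133] [-22.75516581  -0.13373678] [-0.16049163  0.66142521 -0.31486453] 0.022330034744121943 14.0
[-22.54509049  -0.20233513]
```

View pics/w11.png

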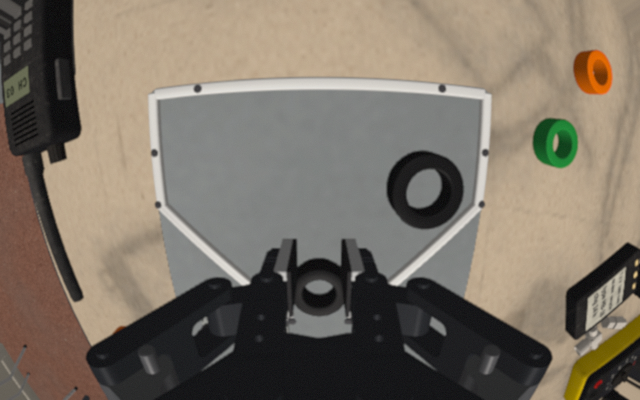

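{"op": "carry_out", "data": {"motion": "0.74 -6 0 0 0; 0.74 -8 0 0 0; 0.74 -8 0 0 0; 0.74 -8 0 0 0; 0.74 -8 0 0 0; 0.74 -6 0 0 0; 0.74 -5 0 0 0; 0.74 -3 0 0 0"}}

```text
clock: 15.1
tcp_pos: [0.4834, -0.3887, 0.0178]
orientation: [-2.336, -2.1, -0.0]
contact_force: [-0.4, -0.2, 0.3]
grip_width: 0.0222
```

```bash
python3 look.py 12;python3 - <<'E'
from h import *
o=r.get_obs();print(w2t(o['tcp_pos']),o['contact_force'])
E
```

```text
-0.0648844221293361 [ 0.48339754 -0.388746    0.01776832] [28.82387505 -0.18240779] [-0.43274805 -0.17823863  0.31463288] 0.022194514833881306 15.1
[29.1865588  -0.22583494] [-0.14087312  0.12035403  0.42976972]
```

View pics/s12.png

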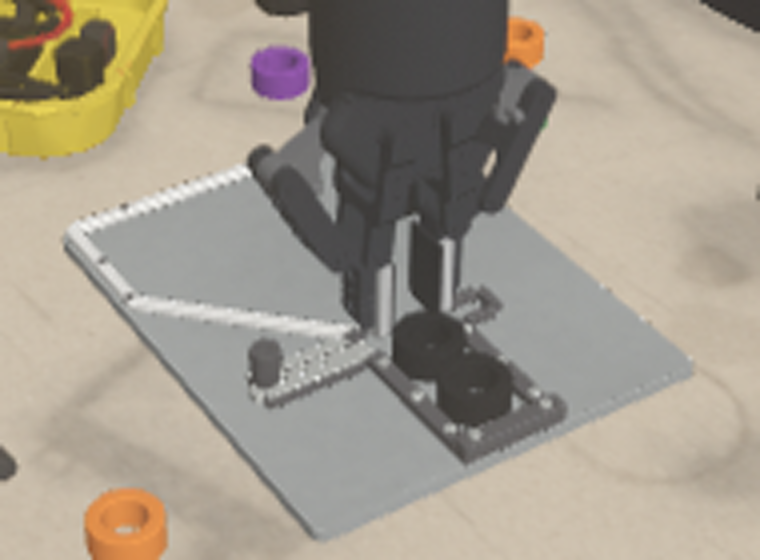

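Both cores are in the track with the first still about 3 mm short of the stop, so I press on gently.

{"op": "carry_out", "data": {"motion": "0.74 -2 0 0 0; 0.74 -2 0 0 0; 0.74 -1 0 0 0; 0.74 -1 0 0 0; 0.74 -0.5 0 0 0; 0.74 0 0 0 0; 0.74 0 0 0 0; 0.74 0 0 0 0"}}

```text
clock: 16.15
tcp_pos: [0.4828, -0.3948, 0.0178]
orientation: [-2.336, -2.101, -0.0]
contact_force: [-0.2, 0.9, -0.1]
grip_width: 0.022
```

```bash
python3 look.py 13
```

```text
-0.04942684724128732 [ 0.4828185  -0.39482454  0.01778668] [34.92963021 -0.12116198] [-0.2268489   0.89247554 -0.11400999] 0.02197875551694275 16.15
```

View pics/s13.png

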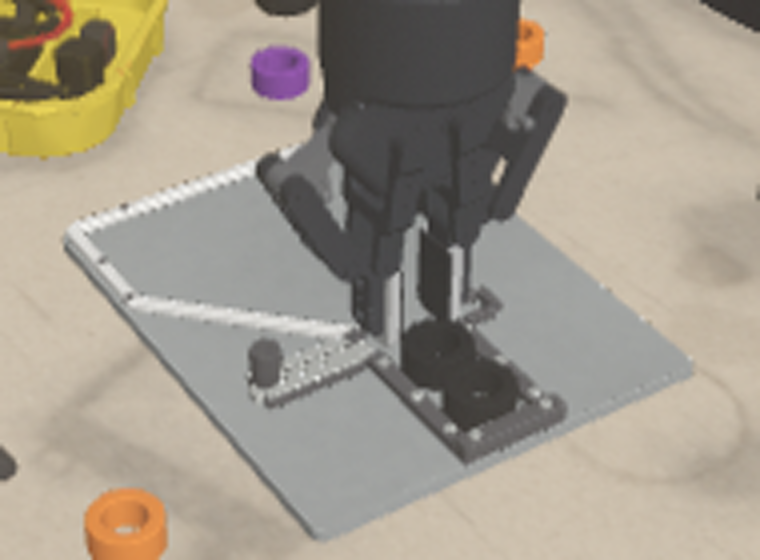

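{"op": "carry_out", "data": {"motion": "0.74 -0.7 0 0 0; 0.74 -0.7 0 0 0; 0.74 -0.6 0 0 0; 0.74 -0.5 0 0 0; 0.74 0 0 0 0; 0.74 0 0 0 0; 0.74 0 0 0 0; 0.74 0 0 0 0"}}

```text
clock: 17.2
tcp_pos: [0.4828, -0.3958, 0.0175]
orientation: [-2.333, -2.1, -0.003]
contact_force: [0.8, 6.4, 2.5]
grip_width: 0.0221
```

```bash
python3 look.py 14
```

```text
-0.004488886995960506 [ 0.48278178 -0.39577372  0.01750449] [35.87742686 -0.05819552] [0.84675544 6.43950207 2.47261981] 0.02211764297481917 17.2
```

Home: 6.4 N against the stop, stalled. Now retreat and go round to the knob.

{"op": "carry_out", "data": {"motion": "0.74 4 0 0 0; 0.74 6 0 0 0; 0.74 2 0 -20 0; 0.8 0 0 -25 0; 1 -3 -40 0 0; 1 -3 -50 0 0; 1 0 -18 0 0; 1 0 0 0 0"}}

```text
clock: 18.25
tcp_pos: [0.3754, -0.3805, 0.0638]
orientation: [2.337, 2.097, 0.001]
contact_force: [0.6, -0.1, 0.4]
grip_width: 0.0003
```

```bash
python3 look.py 15; python3 - <<'E'
from h import *
im=grab_frame("top")[:,:,::-1];cv2.imwrite("pics/t15.png",cv2.resize(im[165:265,300:420],None,fx=6,fy=6,interpolation=cv2.INTER_CUBIC))
o=r.get_obs();print(w2t(o['tcp_pos']),o['tcp_pos'])
E
```

```text
-0.1734376265917632 [ 0.37536555 -0.38048479  0.06378676] [  31.93108692 -108.48524157] [ 0.56748197 -0.13108321  0.36527371] 0.00031620233472729516 18.25
[  31.58549779 -106.09471337] [ 0.37777914 -0.38039166  0.06339949]
```

View pics/s15.png

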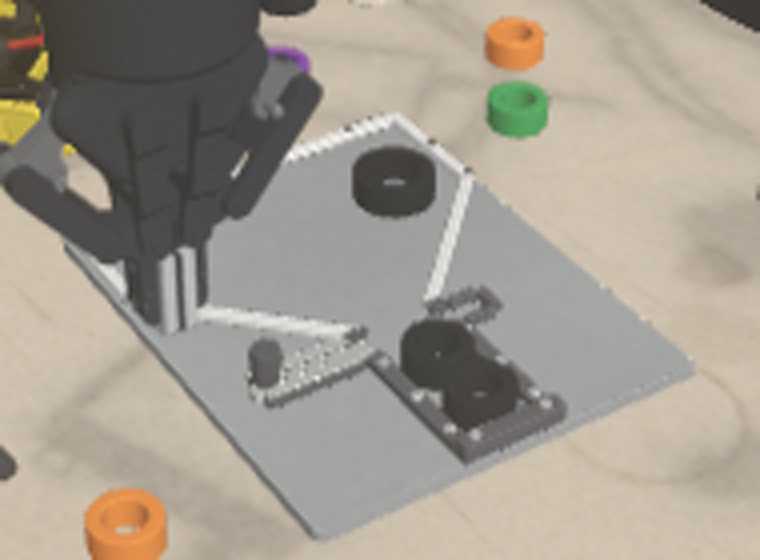

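View pics/t15.png

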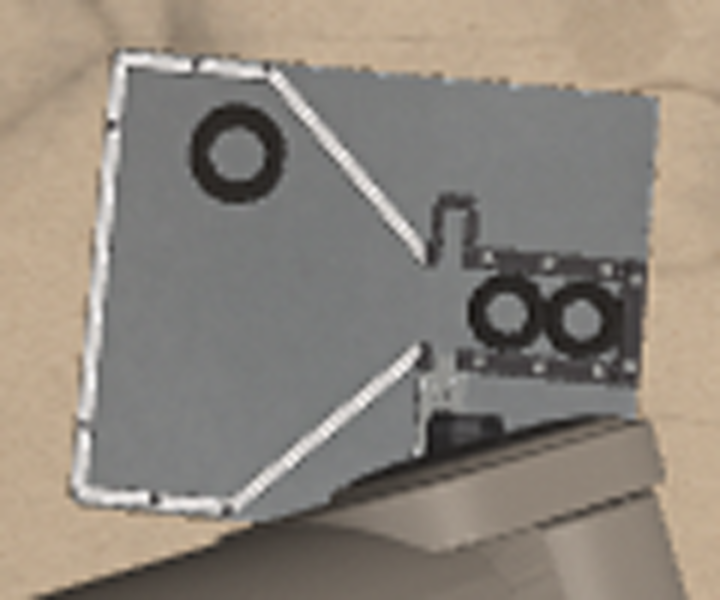

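The top view confirms both cores in a row against the stop, at crop (508,313) and (582,320), with the large core untouched. Next I descend behind the knob.

{"op": "carry_out", "data": {"motion": "1 -1 -1 15 0; 1 0 0 15 0; 1 0 0 10 0; 1 0 0 3 0; 1 0 3 0 0; 1 0 4 0 0; 1 0 4 0 0; 1 0 4 0 0"}}

```text
clock: 19.35
tcp_pos: [0.3902, -0.3826, 0.02]
orientation: [2.335, 2.101, 0.0]
contact_force: [-0.3, -0.1, 0.3]
grip_width: -0.0
```

```bash
python3 look.py 16
```

```text
-0.03681799974713673 [ 0.39019255 -0.38258021  0.02002964] [ 32.46093239 -93.5202882 ] [-0.26441408 -0.14043607  0.25904037] -1.0119437517892113e-05 19.35
```

View pics/s16.png

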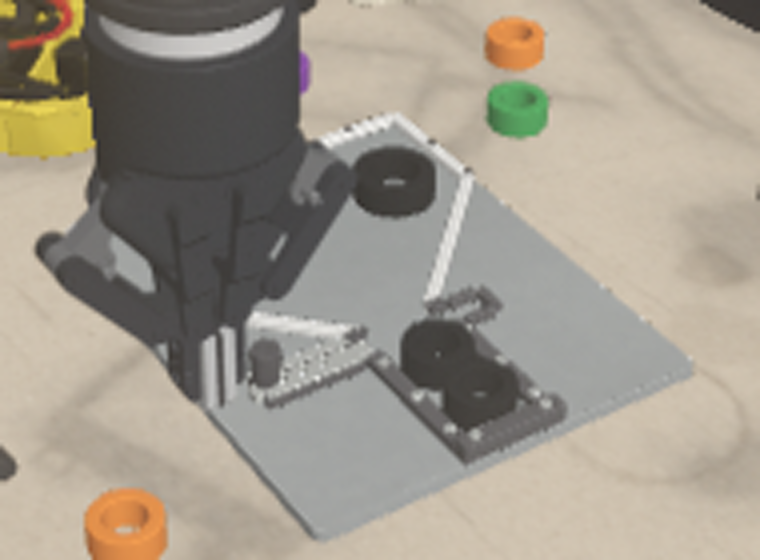

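{"op": "carry_out", "data": {"motion": "1 0 4 0 0; 1 0 5 0 0; 1 0 6 0 0; 1 0 6 0 0; 1 0 6 0 0; 1 0 6 0 0; 1 0 4 0 0; 1 0 0 0 0"}}

```text
clock: 20.4
tcp_pos: [0.427, -0.3865, 0.0198]
orientation: [2.335, 2.101, 0.0]
contact_force: [0.1, -0.8, 0.1]
grip_width: -0.0001
```

```bash
python3 look.py 17
```

```text
-0.022773046225715632 [ 0.42700177 -0.38646469  0.01979338] [ 32.4660195  -56.50667104] [ 0.10526083 -0.819008    0.13836526] -0.00014824580109322954 20.4
```

View pics/s17.png

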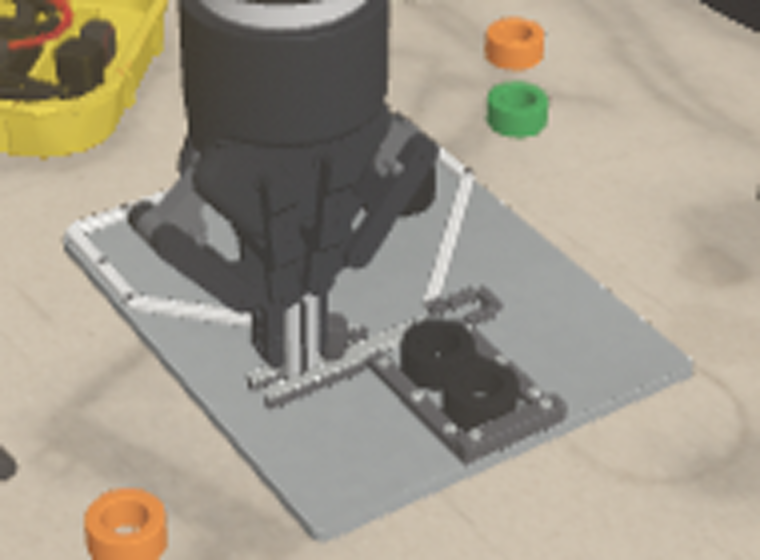

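{"op": "carry_out", "data": {"motion": "1 0 2.5 0 0; 1 0 2.5 0 0; 1 0 2 0 0; 1 0 1 0 0; 1 0 1 0 0; 1 0 0 0 0; 1 0 0 0 0; 1 0 0 0 0"}}

```text
clock: 21.45
tcp_pos: [0.4354, -0.3873, 0.0198]
orientation: [2.336, 2.101, 0.0]
contact_force: [-0.3, -0.4, -0.4]
grip_width: -0.0001
```

```bash
python3 look.py 18
```

```text
-0.0528078403654586 [ 0.43540053 -0.38733537  0.01980897] [ 32.45162021 -48.06291586] [-0.26357022 -0.42568128 -0.44595008] -6.633730100067192e-05 21.45
```

View pics/s18.png

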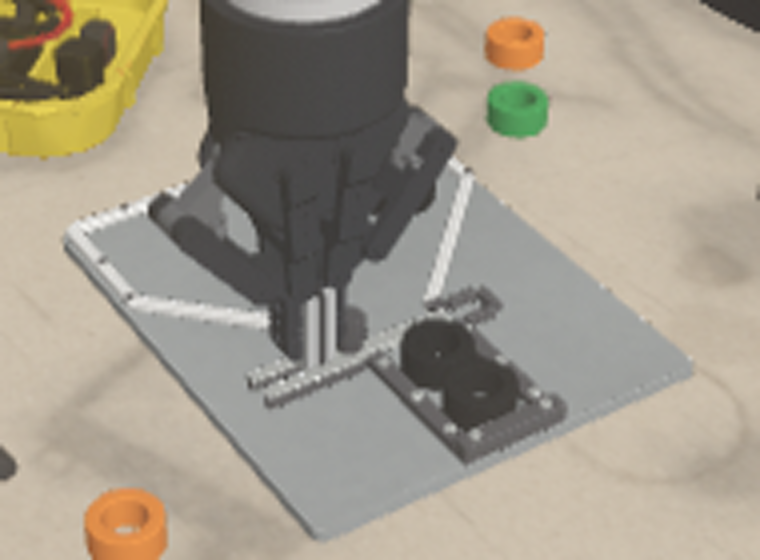

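No end-of-travel force yet, so I keep going in small steps.

{"op": "carry_out", "data": {"motion": "1 0 1 0 0; 1 0 1 0 0; 1 0 1 0 0; 1 0 1 0 0; 1 0 0 0 0; 1 0 0 0 0; 1 0 0 0 0; 1 0 0 0 0"}}

```text
clock: 22.5
tcp_pos: [0.4374, -0.3876, 0.0196]
orientation: [-2.335, -2.098, 0.002]
contact_force: [-5.8, 0.6, 2.5]
grip_width: 0.0003
```

```bash
python3 look.py 19
```

```text
-0.11509569653539398 [ 0.43743043 -0.38762389  0.01959208] [ 32.52579318 -46.01394719] [-5.82010668  0.57317981  2.51928032] 0.00033459268595051474 22.5
```

Stalled at 5.8 N, so the bolt is at its end. I back off and lift clear.

{"op": "carry_out", "data": {"motion": "1 0 -5 0 0; 1 0 -8 0 0; 1 0 -8 -10 0; 1 0 0 -35 0; 1 0 0 -55 0; 1 0 -30 -55 0; 1 0 -30 -30 0; 1 0 0 0 0"}}

```text
clock: 23.55
tcp_pos: [0.3572, -0.3804, 0.2071]
orientation: [2.337, 2.094, 0.005]
contact_force: [0.9, 0.4, 0.3]
grip_width: 0.0002
```

```bash
python3 look.py 20; python3 - <<'E'
from h import *
im=grab_frame("top")[:,:,::-1];cv2.imwrite("pics/t20.png",cv2.resize(im[165:265,300:420],None,fx=6,fy=6,interpolation=cv2.INTER_CUBIC))
cv2.imwrite("pics/w20.png",grab_frame("wrist")[:,:,::-1])
o=r.get_obs();print(w2t(o['tcp_pos']),o['tcp_pos'],o['contact_force'])
E
```

```text
-0.26494274193154865 [ 0.35716556 -0.3803574   0.20711017] [  33.71195323 -126.5983396 ] [0.91008054 0.4317818  0.28866338] 0.00024083798202203673 23.55
[  31.72585725 -124.51847159] [ 0.35944214 -0.37860023  0.20434712] [0.14824292 0.89050437 0.2072585 ]
```

View pics/s20.png

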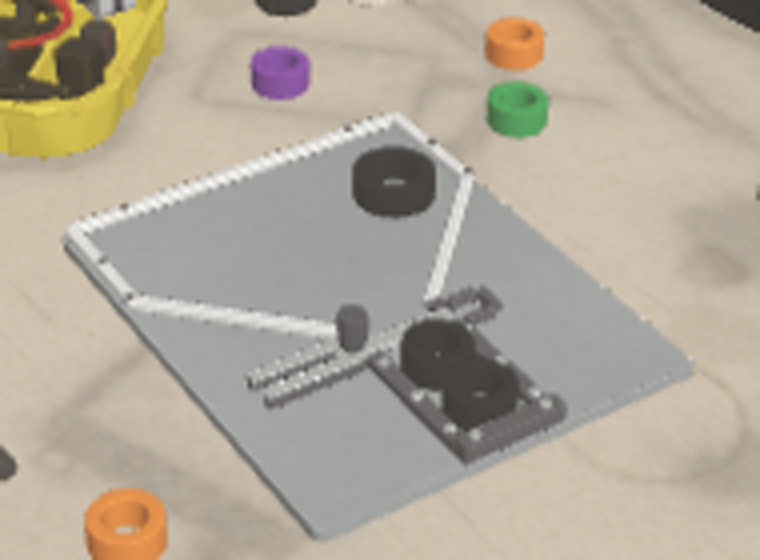

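View pics/t20.png

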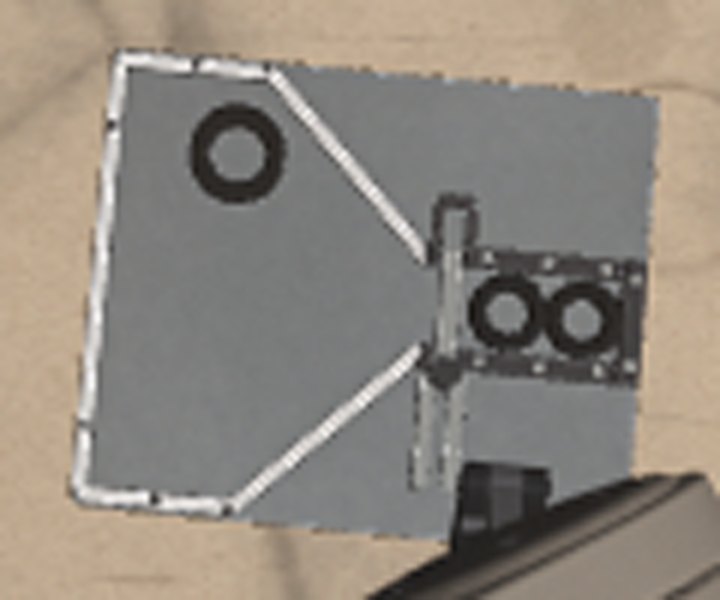

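```bash
python3 - <<'E'
from h import *
cp=camera_params("top")
for q,z in(((445,371),.03),((508,313),.023),((582,320),.023),((237,153),.023)): print(w2t(plane(cp,300+q[0]/6-.4,165+q[1]/6-.4,z)))
cs=camera_params("scene");print(w2t(tri([cs,cp],[(240+352/4,160+315/4),(300+445/6-.4,165+371/6-.4)])))
E
```

```text
[ 32.23563323 -26.42802405]
[55.31379879 -1.18381868]
[84.2326813  -1.22759488]
[-56.00661499  51.91915293]
[ 32.57406873 -25.78629282]
```

The knob is at tray y ≈ -26.4, so the bolt is at about 48 mm. The cores are at x ≈ 55 and 84, and the large core hasn't moved. I'm handing in.

```bash
python3 - <<'E'
from h import *
print(r.hand_in())
E
```

```text
the job is handed in; nothing more can be done
None
```

I swept both small cores through the gate and home against the end stop, then pushed the bolt shut behind them. The job is handed in; no verdict is reported.

- **Cores:** the top view puts them at tray x of about 55 and 84 mm, roughly 45 and 16 mm from the stop, and the last push stalled at 6.4 N. They measured about 1.2 mm off the track's middle (limit 6 mm).
- **Bolt:** the push stalled at 5.8 N, and the knob is at tray y of about -26 mm, which means fully shut (about 48 mm).
- **Bystanders:** the large core is where it started, and the robot never went near the loupe, parts box or radio. I did not measure those three again at the end.
- **One slip:** after misreading the arm's settled position, I set the fingertips down on the second core's rim with about 15 N. It slid a few mm but stayed flat, and I lifted off and repeated the approach cleanly.
- **Readings that disagreed:** just after that slip, the scene and wrist cameras differed by about 8 mm on that core's position along the tray. Most of that fits offsets seen earlier in both cameras, and the next approach met the core centred.

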